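# Slide the pepper mill into its stall

## Robot

A 6-joint arm with a two-finger parallel gripper is mounted at the origin on a cart in front of the work surface, level with it; the furniture and walls round the work are solid. World frame = base frame: x ahead of the robot, y to its left, z up, the work surface at z = 0. Lengths are in m, angles in rad, forces in N, time in s.
With the tool pointing down it reaches from about 0.325 to 0.85 m from the base axis. Payload 15.5 kg.
Tool frame: the origin (TCP) lies on the centre line of the jaws, within the pads' length; the fingertips stand 22 mm ahead of it and the grasp point (between the pads) lies 3 mm ahead of it; z points along the fingers, y is the direction in which the jaws open and shut (so a half turn about z gives the same grasp; the last joint's range is limited). The gripper opens to 91 mm and grips with 3 to 60 N. Pads are 32 mm wide; open, the fingers measure 118 mm over their backs; the gripper's body (76 mm by 178 mm) begins 60 mm behind the grasp point.
Start: joints at [1.125, 0.494, 1.345, -0, 1.302, -0.096], TCP at [0.214, 0.587, 0.236] pointing down, gripper open.
Joint ranges: [-2.91, 2.91], [-0.82, 2.16], [0.22, 2.67], [-1.22, 4.37], [0.12, 2.79], [-3.08, 3.08]. Speed limits (rad/s): [1.89, 1.89, 2.57, 3.01, 3.01, 3.01].

## Interface

Orientations are given as a 3x3 rotation matrix whose columns are the frame's x, y, z axes.
In Python, from bench import r gives the robot as it stands. The module is installed in compiled form; this text tells all that it offers.
- The arm moves only by the shell command python3 -m crank 'ROWS' [OPENING] [FORCE]. ROWS is text: rows parted by semicolons, each of 4 numbers parted by spaces: the shift along the tool's x, y, z in cm, then the turn about the tool's z in degrees. In form: tx ty tz turn; .... A call has 1 to 20 rows; each row is the pose to reach, as a shift and turn from the pose measured when the call began, along the tool's axes at that moment; what a row does not reach only later rows make up. A row lasts 1/10 s, in which the tool goes at most 50 mm and 8.59 degrees, less where a joint would pass 70% of its speed; a pose out of reach is approached as far as the arm can. A call with a gripper value outside its range is refused whole. OPENING is the opening, from 0 (shut) to 1 (fully open), set as the call begins (- or left out, the last holds). The fingers move at their own pace and stop on an object; FORCE is the grip in N (left out, the last holds). Time passes only in rows, so rows that repeat a pose let the fingers close. It gives the time, the measured TCP pose, the force and the opening at its end, in the units of the state.
- r.observe(): the state, without advancing time (a new reading comes with each control period).
- r.snapshot(name): name is "scene" or "side" or "wrist"; returns the picture (400x640x3 uint8, blue, green, red); there is no depth.
- r.camera_model(name): a dict with "fx", "fy", "cx", "cy" (pixels), "view" (4x4, takes a point from world to camera coordinates); the wrist camera has in their place "hand_eye" (4x4, takes a point from camera to tool coordinates, whose origin is the TCP and whose axes are the flange's). Camera axes: x right, y down, z forward; pixel columns grow to the right and rows downward; lengths in m; the calibration is good to about 2 mm. The wrist camera is an equidistant fisheye: a pixel r from the principal point sees the ray r / f radians off the axis. A picture is of the moment at which its call begins: read the wrist's pose just before it. camera_model takes no time and is no camera call.
- r.close_job(): hands the job in, once; it reports no verdict.
The state is a dict: "time_s": time; "joint_positions": joint angles; "joint_vel": joint speeds; "joint_efforts": joint torques, N m; "tool_pos": TCP position; "tool_rot": TCP orientation; "wrist_force": force on the tool from outside, world axes, zero at the start; "ft_torque": the same for the moment, N m; "finger_gap": finger opening in m.
Only numpy, scipy, OpenCV 4.12 (cv2) and the standard library are available. Lean on these libraries where they do the work, as an engineer would, in place of code of your own. Each camera call takes 0.05 s, during which the arm holds its last target.

## Task

Put the dark pepper mill back: slide it over the worktop into the free bay of the wooden stall, onto the green felt disc, by pushing it low on its body with the fingertips. It must stay standing on the worktop all the way, so do not lift it, tip it or touch its head, and leave the light mill in the other bay and the other loose things where they are. Finish with the mill upright on the disc and the robot clear of it.

Things in the scene. Friction and masses are not known exactly. Their poses are not given: they have to be found in the camera images.
- pepper_mill: The dark brown pepper mill, a turned wooden body 58 mm in diameter at the foot, 170 mm high over all, about 0.18 kg, loose and upright in front of the stall. Origin: centre of its underside, z up. Its round foot lies on the worktop and it slides; pushed more than about 30 mm above the worktop it may tip. It takes up 58 mm of width up to 122 mm high.
- pepper_mill_head: The head of the pepper mill: the round top part, 50 mm in diameter, from 122 mm to 170 mm above the mill's underside; it turns freely about the mill's axis. Origin: on the axis, at the head's lower end. Not to be touched.
- felt_disc: Flat green felt disc, 80 mm in diameter, 1 mm thick (it does not hinder sliding), that marks the centre of the free bay. Origin: its centre. It lies in the left or the right bay of the stall.
- stall: Low wooden stall fixed to the worktop, with no floor: two bays side by side, open to the front (the stall's -x). Origin: on the worktop midway between the two bay centres, which lie at y = +49 mm and -49 mm in its frame (x = 0). x points to its back wall, whose front face is at x = 40 mm and which is 58 mm high; three dividers 26 mm high and 10 mm thick at y = -102, 0 and +102 mm run forward to x = -17 mm. Each bay is 92 mm wide inside.
- light_mill: A light brown mill, 58 mm in diameter, 180 mm high, loose, standing in the other bay of the stall. Origin: centre of its underside. To be left alone.
- egg_box: Cardboard egg box with a blue label, 106 x 156 x 72 mm, loose, at the left. Origin: centre of its underside. To be left alone.
- cheese: Block of yellow cheese in a wrapper, 73 x 102 x 37 mm, loose, near the robot at the left. Origin: centre of its underside. To be left alone.
- spice_jar: Small glass spice jar with a red cap, 45 mm in diameter, 106 mm high, loose, left of the stall. Origin: centre of its underside. To be left alone.
- salt_shaker: Salt shaker of glass with a grey cap, 44 mm in diameter, 90 mm high, loose, right of the stall. Origin: centre of its underside. To be left alone.

How it is judged:
At the end, for the whole second after the job is handed in: The pepper mill stands upright (within 0.08 rad) and at rest on the worktop, its axis within 14 mm of the felt disc's centre; the light mill and the other loose things are within 15 mm of where they stood (horizontal distance between pepper_mill and felt_disc below 0.014 m and angle between pepper_mill's own z axis and vertical below 0.08 rad and height (world z) of pepper_mill below 0.004 m and linear speed of pepper_mill below 0.01 m/s and not (distance of any of light_mill, egg_box, cheese, spice_jar, salt_shaker from where it was at the start of the episode above 0.015 m)); the robot touches nothing.
It fails at once if the pepper mill is tipped by more than 0.2 rad (angle between pepper_mill's own z axis and vertical above 0.2 rad).
It fails at once if the pepper mill is lifted more than 10 mm off the worktop (height (world z) of pepper_mill above 0.01 m).
It fails at once if the robot touches the pepper mill's head (contact force between any of the fingers, the arm and pepper_mill_head above 0.5 N).
It fails at once if the light mill or another loose thing is moved more than 15 mm (distance of any of light_mill, egg_box, cheese, spice_jar, salt_shaker from where it was at the start of the episode above 0.015 m).
It also fails if it takes over 64 s, if anything falls off the work surface, if the arm or the gripper's body presses on something with over 40 N, if the wrist force passes 120 N, or if a joint passes its speed limit or range.

## Working session

There is one attempt and no reset: what is moved stays moved. The work goes in short steps, Python scripts to look and compute and a shell command to move; the robot and the scene stay as the last step left them, time stands still between calls to the robot, and variables do not carry over. Pictures are saved under pics/ and viewed, and the job is handed in when it is done.

```bash
mkdir -p pics; python3 - <<'E'
from bench import r
import cv2,numpy as np
s=r.observe();print({k:np.round(v,3).tolist() for k,v in s.items()})
for n in("scene","side","wrist"):
    cv2.imwrite(f"pics/{n}0.png",r.snapshot(n)); m=r.camera_model(n); print(n,{k:np.round(v,4).tolist() for k,v in m.items()})
E
```

```text
{'time_s': 0.0, 'joint_positions': [1.126, 0.494, 1.346, 0.0, 1.303, -0.096], 'joint_vel': [0.0, 0.001, 0.001, -0.0, -0.001, -0.001], 'joint_efforts': [0.002, -87.883, -38.185, 0.071, 0.053, -0.0], 'tool_pos': [0.214, 0.587, 0.235], 'tool_rot': [[-0.939, 0.343, -0.001], [0.343, 0.939, -0.001], [0.0, -0.001, -1.0]], 'wrist_force': [0.277, -0.324, -0.004], 'ft_torque': [-0.004, -0.053, 0.011], 'finger_gap': 0.091}
scene {'fx': 504.593, 'fy': 504.593, 'cx': 316.6773, 'cy': 197.4571, 'view': [[0.6372, -0.7707, -0.0043, -0.3841], [-0.4601, -0.3759, -0.8044, 0.2453], [0.6183, 0.5145, -0.5941, 1.0574], [0.0, 0.0, 0.0, 1.0]]}
side {'fx': 414.1877, 'fy': 414.1877, 'cx': 324.3574, 'cy': 205.9454, 'view': [[0.8552, -0.5182, 0.0104, -0.4908], [-0.3196, -0.5431, -0.7764, 0.1464], [0.408, 0.6607, -0.6301, 1.2542], [0.0, 0.0, 0.0, 1.0]]}
wrist {'fx': 309.7069, 'fy': 309.7069, 'cx': 317.3988, 'cy': 202.5365, 'hand_eye': [[-0.0005, -0.9644, -0.2643, 0.0749], [1.0, -0.0003, -0.0007, -0.001], [0.0006, -0.2643, 0.9644, -0.1475], [0.0, 0.0, 0.0, 1.0]]}
```

View pics/scene0.png

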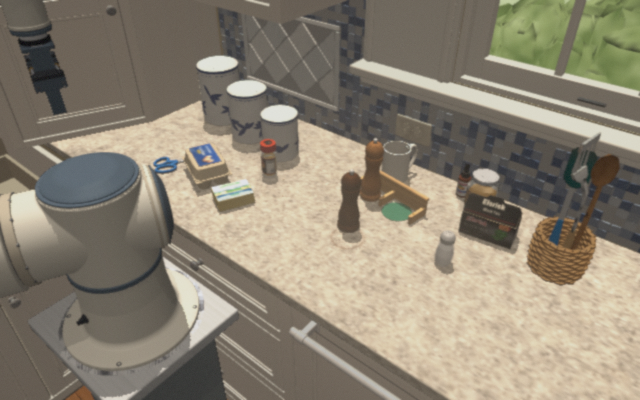

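View pics/side0.png

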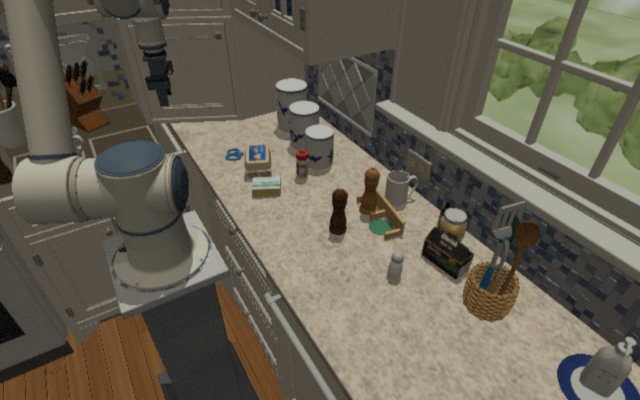

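View pics/wrist0.png

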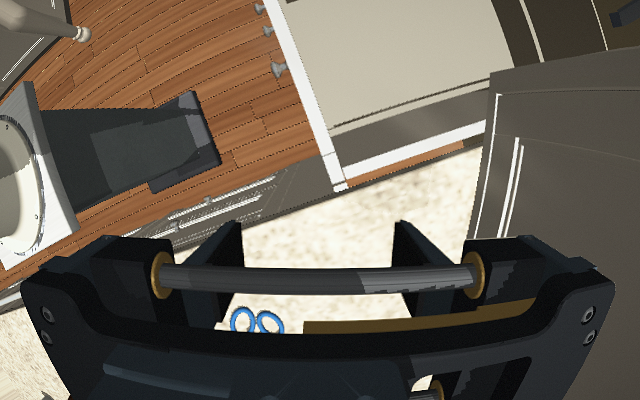

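The scene view shows the dark mill at about (348,205), the light mill in the left bay at (373,170), the free right bay with the disc at (397,212), and the shaker at (445,250). The side view shows the same layout, with the mill at (339,212) and the disc at (383,227). The wrist view shows only floor and worktop edge. Next I'll enlarge the crops.

```bash
python3 - <<'E'
import cv2
a=cv2.imread("pics/scene0.png")[130:280,310:470]; cv2.imwrite("pics/sc.png",cv2.resize(a,None,fx=5,fy=4,interpolation=cv2.INTER_CUBIC)) if 0 else cv2.imwrite("pics/sc.png",cv2.resize(a[0:120],None,fx=5,fy=5,interpolation=cv2.INTER_CUBIC))
a=cv2.imread("pics/side0.png")[160:280,300:460]; cv2.imwrite("pics/si.png",cv2.resize(a,None,fx=5,fy=5,interpolation=cv2.INTER_CUBIC))
E
```

```text
(no output)
```

View pics/sc.png

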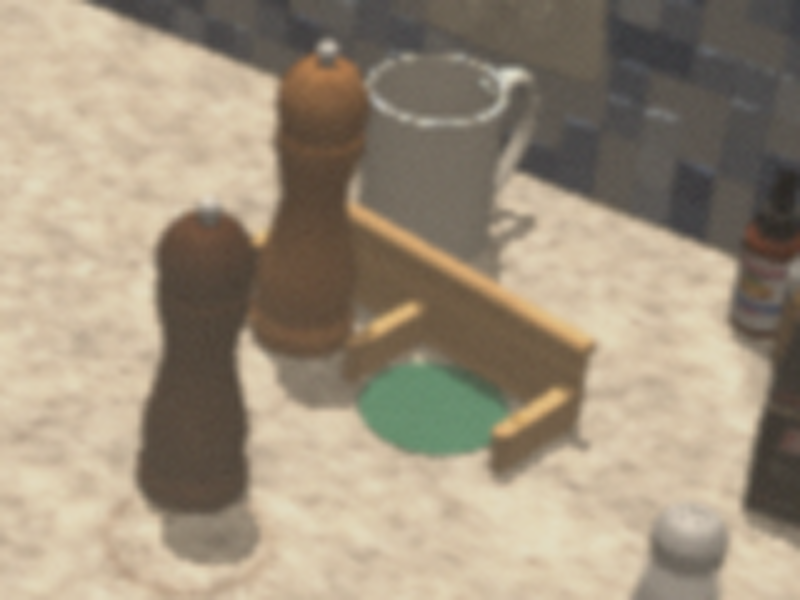

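View pics/si.png

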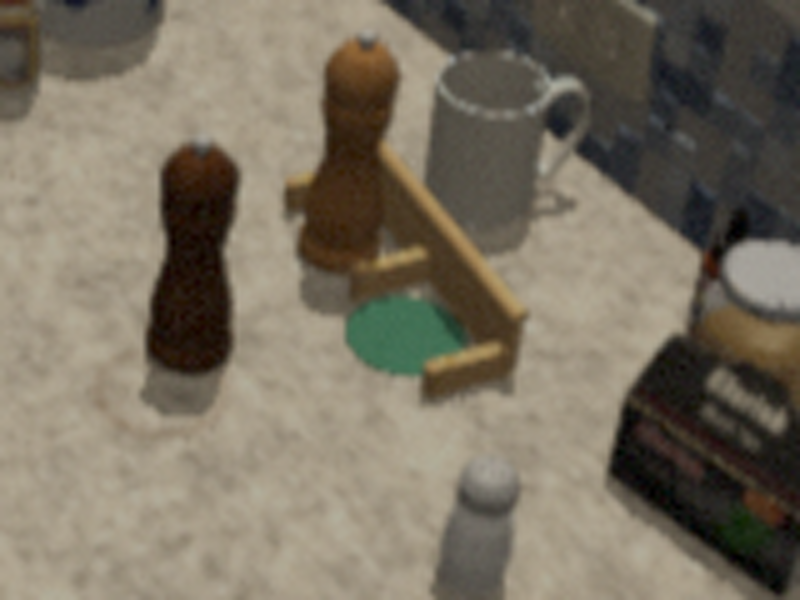

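```bash
cat > h.py <<'E'
import numpy as np
from scipy.optimize import least_squares
from bench import r
S=lambda u,v:(310+u/5,130+v/5); D=lambda u,v:(300+u/5,160+v/5)
def proj(n,P):
    m=r.camera_model(n); V=np.array(m["view"]); c=np.atleast_2d(P)@V[:3,:3].T+V[:3,3]
    return np.c_[m["fx"]*c[:,0]/c[:,2]+m["cx"],m["fy"]*c[:,1]/c[:,2]+m["cy"]]
def tri(obs):
    f=lambda p:np.concatenate([proj(n,p)[0]-q for n,q in obs]); s=least_squares(f,[.6,0,0]); return s.x,np.round(s.fun,2)
def onz(n,q,z):
    s=least_squares(lambda p:proj(n,[p[0],p[1],z])[0]-q,[.6,0]); return s.x
def foot(boxes,rad,z=0.002):
    t=np.linspace(0,2*np.pi,200)
    def f(p):
        o=[]
        for n,l,R,b in boxes:
            q=proj(n,np.c_[p[0]+rad*np.cos(t),p[1]+rad*np.sin(t),t*0+z]); o+=[q[:,0].min()-l,q[:,0].max()-R,q[:,1].max()-b]
        return np.array(o)
    s=least_squares(f,[.6,0]); return s.x,np.round(s.fun,2)
E
python3 - <<'E'
from h import *
print("foot",foot([("scene",337.4,359.6,233),("side",329.4,346.4,234.6)],.029,.003))
print("light foot",foot([("scene",360,381,201),("side",359.8,376,214.2)],.029,.003))
print("knob",tri([("scene",S(208,207)),("side",D(201,143))]),"light",tri([("scene",S(326,46)),("side",D(366,41))]))
print("disc",foot([("scene",310+358/5,310+512/5,130+455/5),("side",300+346/5,300+469/5,160+375/5)],.040,.001))
for k,a,b in [("back top right",(592,346),(522,316)),("back top near left",(352,207),(383,148)),("divR front top",(496,436),(425,377)),("divM front top",(348,350),(352,273)),("salt top",(688,508),(492,460))]:
    print(k,tri([("scene",S(*a)),("side",D(*b))]))
E
```

```text
foot (array([ 0.5179441 , -0.17582781]), array([-0.15,  0.45, -0.38, -0.65,  0.18,  0.21]))
light foot (array([ 0.66243559, -0.14327057]), array([-0.05,  0.06, -0.14, -0.36,  0.31,  0.13]))
knob (array([ 0.52136996, -0.17538609,  0.16476353]), array([ 0.04,  0.17, -0.01, -0.22])) light (array([ 0.66742108, -0.14289002,  0.17320861]), array([ 0.2 ,  0.78, -0.05, -1.01]))
disc (array([ 0.64766003, -0.23887563]), array([ 0.29,  0.01, -0.25, -0.14, -0.26,  0.12]))
back top right (array([ 0.68032642, -0.30643983,  0.05347624]), array([ 0.  ,  0.02, -0.  , -0.02]))
back top near left (array([ 0.68329951, -0.15455992,  0.07797851]), array([-0.35, -1.4 ,  0.06,  1.79]))
divR front top (array([ 0.62069604, -0.29033726,  0.02094632]), array([ 0.19,  0.78,  0.  , -1.  ]))
divM front top (array([ 0.63941495, -0.18741123,  0.01876687]), array([-0.03, -0.11,  0.  ,  0.14]))
salt top (array([ 0.5599942 , -0.41874424,  0.08517021]), array([-0.04, -0.18, -0.  ,  0.22]))
```

```bash
python3 - <<'E'
import cv2
a=cv2.imread("pics/scene0.png")[0:130,0:110]; b=cv2.imread("pics/side0.png")[0:110,110:200]
cv2.imwrite("pics/g0.png",cv2.hconcat([cv2.resize(a,(400,473),interpolation=3),cv2.resize(b,(387,473),interpolation=3)]))
E
```

```text
(no output)
```

View pics/g0.png

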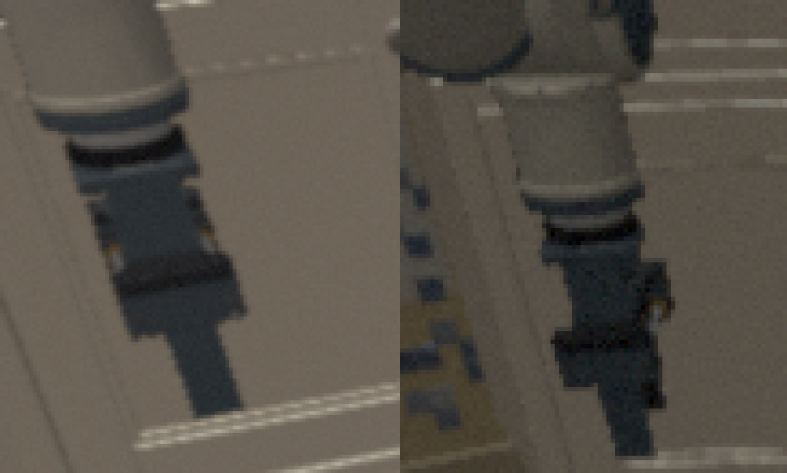

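```bash
python3 -m crank '-1 -1.5 0 0; -3.5 -4.5 0 0; -6 -8 0 1; -9 -12 0 1; -12 -16 0 2; -15 -20 0 2; -18 -24 0 3; -21 -28 0 3; -24 -32 0 4; -27 -36 0 4; -30 -40 0 5; -33 -44 0 5; -36 -48 0 6; -39 -52 0 6; -42 -56 0 6; -44 -58.5 0 6; -44.9 -59.9 0 6; -44.9 -59.9 0 6; -44.9 -59.9 0 6'
python3 - <<'E'
from bench import r
import cv2,numpy as np
s=r.observe();print(s["time_s"],np.round(s["tool_pos"],3),np.round(s["tool_rot"],3).tolist())
for n in("scene","side","wrist"): cv2.imwrite(f"pics/{n}1.png",r.snapshot(n))
a=cv2.imread("pics/scene1.png"); b=cv2.imread("pics/side1.png")
from h import proj
p=s["tool_pos"]
for n,i in(("scene",a),("side",b)):
    u,v=proj(n,p)[0].astype(int); print(n,u,v); u=max(u,70);v=max(v,90)
    cv2.imwrite(f"pics/{n}1c.png",cv2.resize(i[v-90:v+60,u-70:u+70],None,fx=4,fy=4,interpolation=3))
E
```

```text
time_s: 2.05
tool_pos: [0.4302, -0.1294, 0.2358]
tool_rot: [[-0.898, 0.44, -0.001], [0.44, 0.898, -0.0], [0.001, -0.001, -1.0]]
wrist_force: [-0.4, -0.5, 0.3]
finger_gap: 0.0913
2.05 [ 0.43  -0.129  0.236] [[-0.898, 0.44, -0.001], [0.44, 0.898, -0.0], [0.001, -0.001, -1.0]]
scene 311 155
side 305 169
```

View pics/scene1c.png

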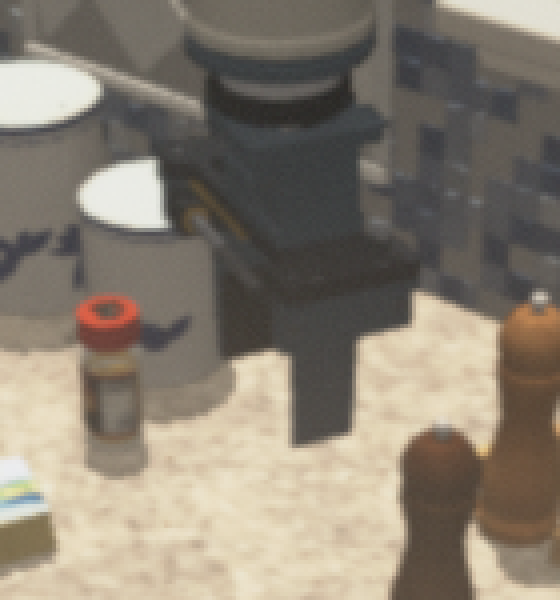

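View pics/side1c.png

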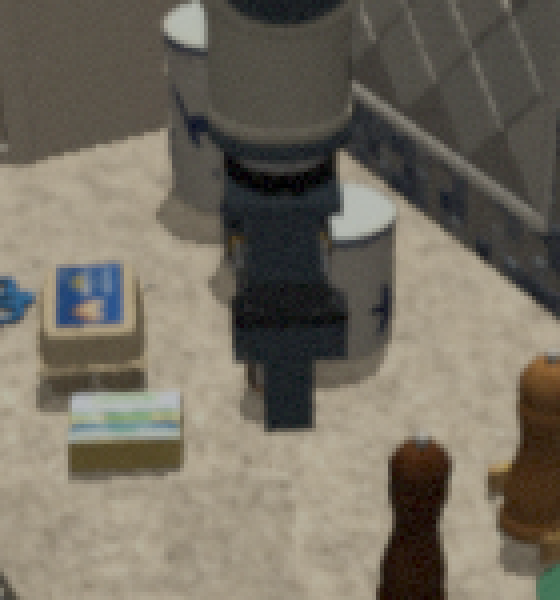

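View pics/wrist1.png

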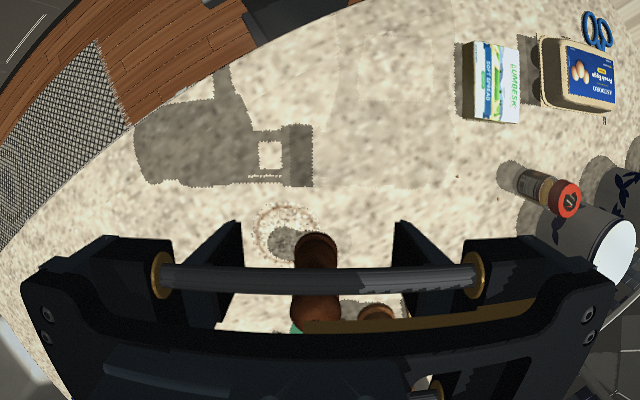

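The views show the finger carriers (76 mm deep) beginning about 80 mm above the fingertips. Pointing straight down, they would foul the 170 mm mill before the fingertips reach its foot, so I need to work out the clearance and the arm kinematics.

```bash
python3 - <<'E'
from bench import r
import numpy as np
s=r.observe();q=np.array(s["joint_positions"]);print(np.round(q,4),q[1]+q[2]+q[4])
# planar fit
R=[];A=[]
for q,p in (([1.126,.494,1.346,0,1.303,-.096],[.214,.587,.235]),(q,s["tool_pos"])):
    az=np.arctan2(p[1],p[0]); rr=np.hypot(p[0],p[1]); print("lat off",rr*np.sin(az-q[0]))
    A.append([np.sin(q[1]),np.sin(q[1]+q[2])]);R.append(rr*np.cos(az-q[0]))
    print(np.cos(q[1]),np.cos(q[1]+q[2]),p[2])
ab=np.linalg.solve(A,R);print(ab)
E
```

```text
[-4.2300e-01  2.4720e-01  1.7575e+00 -9.0000e-04  1.1372e+00 -1.5401e+00] 3.1419293078451
lat off 0.0593934174672575
0.880443301423985 -0.2659638756089804 0.235
lat off 0.05933988155298046
0.9695898819698218 -0.4204267313316248 0.23600353363101348
[0.6958766  0.30292201]
```

```bash
python3 - <<'E'
import cv2
a=cv2.imread("pics/wrist1.png"); cv2.imwrite("pics/w1c.png",cv2.resize(a[200:400,0:320],None,fx=2.5,fy=2.5,interpolation=3))
E
```

```text
(no output)
```

View pics/w1c.png

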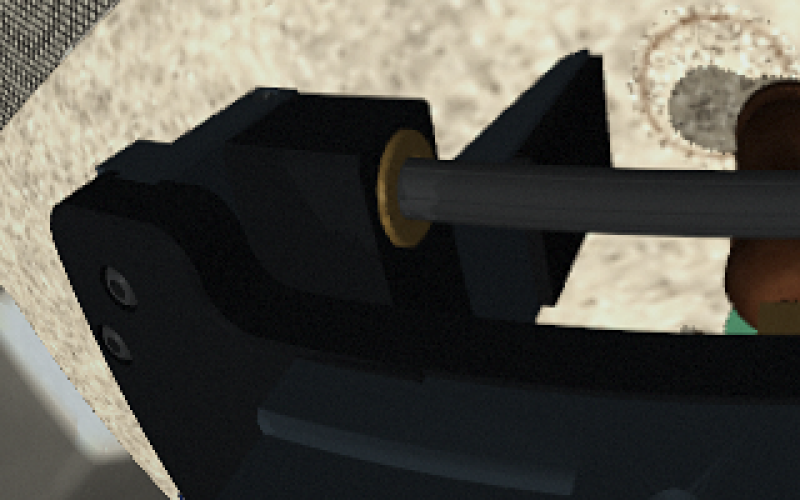

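```bash
python3 -m crank '-0.5 0 -2 0; -1 0 -5 0; -2 0 -8 0; -3 -0.3 -11 0; -4 -0.6 -14 0; -5 -0.9 -17 0; -6 -1.2 -20 0; -8 -1.5 -23 0; -9 -1.5 -25 0; -10 -1.5 -27 0; -10 -1.5 -27 0; -10 -1.5 -27 0'
python3 -c "
from bench import r;import numpy as np
s=r.observe();q=s['joint_positions'];print(np.round(q,3),q[1]+q[2]+q[4])"
```

```text
time_s: 3.4
tool_pos: [0.5137, -0.185, 0.5056]
tool_rot: [[-0.899, 0.437, -0.001], [0.437, 0.899, -0.0], [0.001, -0.001, -1.0]]
wrist_force: [-0.3, 0.5, -1.0]
finger_gap: 0.091
[-4.550e-01  2.380e-01  1.035e+00 -1.000e-03  1.868e+00 -1.573e+00] 3.142129958752398
```

```bash
python3 -m crank '-3 0 0 0; -6 0 0 0; -9 0 0 0; -12 0 0 0; -15 0 0 0; -18 0 0 0; -21 0 0 0; -21 0 0 0'
python3 -c "
from bench import r;import numpy as np
s=r.observe();q=s['joint_positions'];print(np.round(q,3),q[1]+q[2]+q[4])"
```

```text
time_s: 4.2
tool_pos: [0.7048, -0.2775, 0.501]
tool_rot: [[-0.9, 0.437, -0.005], [0.437, 0.9, 0.002], [0.006, -0.001, -1.0]]
wrist_force: [0.8, 0.1, -1.8]
finger_gap: 0.0908
[-4.530e-01  6.670e-01  3.390e-01 -1.000e-03  2.141e+00 -1.573e+00] 3.147271831742376
```

```bash
python3 - <<'E'
from h import *
import cv2
for n in("scene","side"): cv2.imwrite(f"pics/{n}2.png",r.snapshot(n))
print("backsplash base, scene px on z=0:",[onz("scene",q,0) for q in((330,120),(460,180))])
E
```

```text
backsplash base, scene px on z=0: [array([0.93906395, 0.21803041]), array([ 0.88736457, -0.29981808])]
```

View pics/scene2.png

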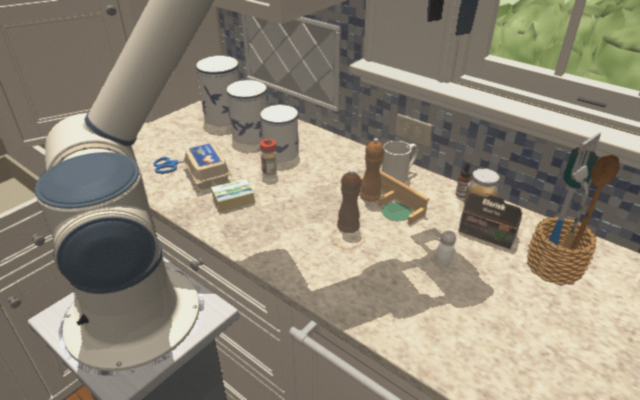

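View pics/side2.png

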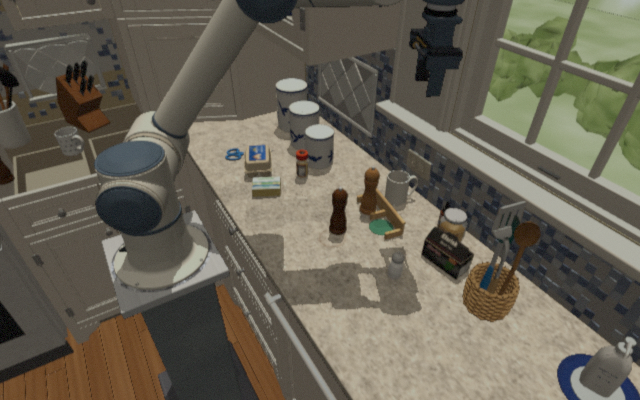

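```bash
python3 -m crank '-2 0 0 0; -4 0 0 0; -6 0 0 0; -8 0 0 0; -10 0 0 0; -12 0 0 0; -12 0 0 0; -12 0 0 0'
python3 -c "
from bench import r;import numpy as np
s=r.observe();q=s['joint_positions'];print(np.round(q,3),q[1]+q[2]+q[4])"
```

```text
time_s: 5.1
tool_pos: [0.7571, -0.3071, 0.4644]
tool_rot: [[-0.899, 0.437, 0.033], [0.437, 0.9, -0.014], [-0.035, 0.002, -0.999]]
wrist_force: [1.6, 0.1, 0.4]
finger_gap: 0.0912
[-4.590e-01  7.730e-01  2.210e-01  2.000e-03  2.112e+00 -1.577e+00] 3.106180398595781
```

The out-of-reach command tilted the tool outward by about 2°, and the tilt carries over to the next call. I'll move back to where the wall is farther away and build the tilt up there.

```bash
python3 -m crank '3 0 -3 0; 6 0 -6 0; 9 0 -9 0; 13 0 -11 0; 17 0 -13 0; 17 0 -13 0;17 0 -13 0'
python3 -m crank '13 0 -18 0; 10 0 -22 0; 7 0 -26 0; 4 0 -30 0; 1 0 -34 0; -2 0 -38 0; -5 0 -42 0; -8 0 -46 0; -11 0 -50 0; -14 0 -54 0; -17 0 -58 0; -17 0 -58 0'
python3 -c "
from bench import r;import numpy as np
s=r.observe();q=s['joint_positions'];print(np.round(q,3),q[1]+q[2]+q[4])"
```

```text
time_s: 5.8
tool_pos: [0.5992, -0.2306, 0.5903]
tool_rot: [[-0.899, 0.437, 0.035], [0.436, 0.9, -0.015], [-0.039, 0.002, -0.999]]
wrist_force: [0.8, 0.3, 0.0]
finger_gap: 0.091
time_s: 7.0
tool_pos: [0.4942, -0.1945, 0.7504]
tool_rot: [[-0.898, 0.437, 0.06], [0.436, 0.9, -0.025], [-0.065, 0.004, -0.998]]
wrist_force: [0.6, -0.8, -0.5]
finger_gap: 0.0916
[-0.491  0.343  0.221  0.011  2.513 -1.601] 3.0766956268098906
```

```bash
python3 -m crank '-4 0 -3 0; -8 0 -6 0; -12 0 -9 0; -16 0 -12 0; -20 0 -15 0; -24 0 -18 0; -28 0 -22 0; -31 0 -26 0; -34 0 -30 0; -37 0 -34 0; -40 0 -38 0; -43 0 -42 0; -46 0 -46 0; -49 0 -50 0; -52 0 -54 0; -55 0 -58 0; -58 0 -62 0; -58 0 -62 0'
python3 -c "
from bench import r;import numpy as np
s=r.observe();q=s['joint_positions'];print(np.round(q,3),q[1]+q[2]+q[4])"
```

```text
time_s: 8.8
tool_pos: [0.5395, -0.233, 0.7205]
tool_rot: [[-0.895, 0.436, 0.088], [0.435, 0.9, -0.037], [-0.095, 0.005, -0.995]]
wrist_force: [-0.4, -0.8, 0.1]
finger_gap: 0.0911
[-0.516  0.401  0.221  0.017  2.425 -1.621] 3.0468600051296995
```

```bash
for i in 1; do python3 -m crank '-10 0 -10 0; -10 0 -10 0' | sed -n 1,3p; python3 -m crank '-10 0 -10 0; -10 0 -10 0' | sed -n 1,3p; python3 -m crank '10 0 -20 0; 10 0 -20 0' | sed -n 1,3p; python3 -m crank '-10 0 0 0; -10 0 0 0' | sed -n 1,3p; done
```

```text
time_s: 9.0
tool_pos: [0.5472, -0.2392, 0.7228]
tool_rot: [[-0.892, 0.436, 0.118], [0.434, 0.9, -0.05], [-0.128, 0.006, -0.992]]
time_s: 9.2
tool_pos: [0.5533, -0.2444, 0.727]
tool_rot: [[-0.887, 0.436, 0.149], [0.432, 0.9, -0.064], [-0.162, 0.008, -0.987]]
time_s: 9.4
tool_pos: [0.4853, -0.2129, 0.7766]
tool_rot: [[-0.886, 0.436, 0.16], [0.431, 0.9, -0.068], [-0.174, 0.008, -0.985]]
time_s: 9.6
tool_pos: [0.536, -0.2385, 0.75]
tool_rot: [[-0.88, 0.436, 0.186], [0.429, 0.9, -0.08], [-0.202, 0.009, -0.979]]
```

Short calls add about 0.033 rad of tilt each, so I'll repeat them until it reaches about 26°.

```bash
python3 -m crank '-10 0 -10 0; -10 0 -10 0' | sed -n 1,3p; python3 -m crank '-10 0 -10 0; -10 0 -10 0' | sed -n 1,3p; python3 -m crank '-10 0 -10 0; -10 0 -10 0' | sed -n 1,3p;python3 -m crank '-10 0 -10 0; -10 0 -10 0' | sed -n 1,3p
python3 -c "
from bench import r;import numpy as np
s=r.observe();q=s['joint_positions'];print(np.round(q,3),q[1]+q[2]+q[4])"
```

```text
time_s: 9.8
tool_pos: [0.5405, -0.2427, 0.7561]
tool_rot: [[-0.874, 0.436, 0.216], [0.426, 0.9, -0.094], [-0.236, 0.01, -0.972]]
time_s: 10.0
tool_pos: [0.5424, -0.2455, 0.7648]
tool_rot: [[-0.865, 0.436, 0.249], [0.422, 0.9, -0.109], [-0.272, 0.011, -0.962]]
time_s: 10.2
tool_pos: [0.5435, -0.2478, 0.7745]
tool_rot: [[-0.855, 0.435, 0.282], [0.417, 0.9, -0.124], [-0.308, 0.012, -0.951]]
time_s: 10.4
tool_pos: [0.5431, -0.2494, 0.7855]
tool_rot: [[-0.843, 0.435, 0.315], [0.412, 0.9, -0.139], [-0.344, 0.012, -0.939]]
[-0.557  0.312  0.22   0.062  2.26  -1.627] 2.7922656830859576
```

```bash
python3 -m crank '-10 0 -10 0; -10 0 -10 0' | sed -n 1,3p; python3 -m crank '-10 0 -10 0; -10 0 -10 0' | sed -n 1,3p; python3 -m crank '-10 0 -10 0; -10 0 -10 0' | sed -n 1,3p
python3 -c "
from bench import r;import numpy as np
s=r.observe();q=s['joint_positions'];print(np.round(q,3),q[1]+q[2]+q[4])"
```

```text
time_s: 10.6
tool_pos: [0.5412, -0.2501, 0.7977]
tool_rot: [[-0.831, 0.435, 0.348], [0.407, 0.9, -0.155], [-0.38, 0.013, -0.925]]
time_s: 10.8
tool_pos: [0.5378, -0.2499, 0.8111]
tool_rot: [[-0.816, 0.435, 0.38], [0.4, 0.901, -0.17], [-0.416, 0.013, -0.909]]
time_s: 11.0
tool_pos: [0.533, -0.249, 0.8254]
tool_rot: [[-0.801, 0.434, 0.413], [0.393, 0.901, -0.185], [-0.452, 0.014, -0.892]]
[-0.578  0.259  0.22   0.087  2.196 -1.629] 2.6754348010921905
```

```bash
cat > sh.py <<'E'
import sys,numpy as np
from bench import r
def shift(t):
    s=r.observe(); return np.round(100*np.array(s["tool_rot"]).T@(np.array(t)-s["tool_pos"]),2)
if __name__=="__main__":
    s=r.observe();R=np.array(s["tool_rot"]);p=np.array(s["tool_pos"])
    print(np.round(s["time_s"],2),"tcp",np.round(p,4),"edge",np.round(p+R@[-.016,0,.022],4),"gap",round(s["finger_gap"],4),"F",np.round(s["wrist_force"],1))
    for a in sys.argv[1:]: print(a,shift([float(x) for x in a.split(",")]))
E
python3 sh.py 0.44,-0.137,0.25 0.44,-0.137,0.031
```

```text
11.0 tcp [ 0.533  -0.249   0.8254] edge [ 0.5549 -0.2594  0.813 ] gap 0.0916 F [0.4 0.2 0.5]
0.44,-0.137,0.25 [37.86  5.26 45.41]
0.44,-0.137,0.031 [47.76  4.96 64.94]
```

```bash
python3 -m crank '2 0.3 2.4 0; 4.5 0.6 5.4 0; 7 1 8.4 0; 9.5 1.3 11.4 0; 12 1.7 14.4 0; 14.5 2 17.4 0; 17 2.4 20.4 0; 19.5 2.7 23.4 0; 22 3.1 26.4 0; 24.5 3.4 29.4 0; 27 3.8 32.4 0; 29.5 4.1 35.4 0; 32 4.5 38.4 0; 34.5 4.8 41.4 0; 36.5 5.1 43.8 0; 37.9 5.3 45.4 0; 37.9 5.3 45.4 0; 37.9 5.3 45.4 0' 0.4 20
python3 sh.py 0.44,-0.137,0.031
python3 - <<'E'
from bench import r
import cv2
for n in("scene","side"): cv2.imwrite(f"pics/{n}3.png",r.snapshot(n))
a=cv2.imread("pics/scene3.png")[70:250,230:430];b=cv2.imread("pics/side3.png")[70:250,230:430]
cv2.imwrite("pics/c3.png",cv2.resize(cv2.hconcat([a,b]),None,fx=2,fy=2,interpolation=3))
E
```

```text
time_s: 12.8
tool_pos: [0.4402, -0.1367, 0.2506]
tool_rot: [[-0.801, 0.434, 0.413], [0.393, 0.901, -0.185], [-0.452, 0.014, -0.892]]
wrist_force: [0.6, -0.0, 1.5]
finger_gap: 0.0366
12.8 tcp [ 0.4402 -0.1367  0.2506] edge [ 0.4621 -0.1471  0.2382] gap 0.0366 F [ 0.6 -0.   1.5]
0.44,-0.137,0.031 [ 9.94 -0.34 19.58]
```

View pics/c3.png

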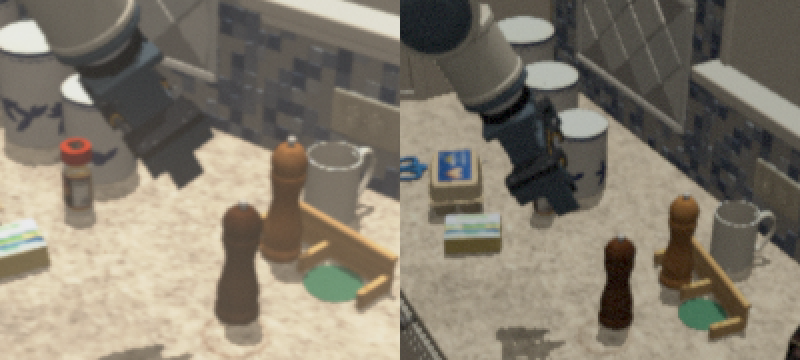

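The gripper now tilts forward clear of the mill. For clearance to the light mill at the end, I'll turn it to match the stall's heading (about -11°), narrow the gap, and keep pushing along -26°.

```bash
python3 -m crank '0 0 0 -7; 0 0 0 -15; 0 0 0 -15; 0 0 0 -15' 0.3 30
cat >> sh.py <<'E'
    g=s["finger_gap"]/2
    for n,y in(("L",1),("R",-1)):
        c=[p+R@[sx*.016,y*(g+o),.022] for sx in(-1,1) for o in(0,.0135)]
        print("finger y",y,"front-inner",np.round(c[0],4),"min z",round(min(k[2] for k in c),4))
    m=p+R@[-.016,0,.022]; print("heading",np.degrees(np.arctan2(*(-R[:2,0])[::-1])).round(1),"y-axis az",np.degrees(np.arctan2(R[1,1],R[0,1])).round(1))
    mill=np.array([.519,-.1755])
E
python3 sh.py
```

```text
time_s: 13.3
tool_pos: [0.4413, -0.1374, 0.2523]
tool_rot: [[-0.883, 0.217, 0.416], [0.15, 0.971, -0.187], [-0.444, -0.103, -0.89]]
wrist_force: [0.6, -0.3, 0.1]
finger_gap: 0.0277
13.3 tcp [ 0.4413 -0.1374  0.2523] edge [ 0.4645 -0.1439  0.2398] gap 0.0277 F [ 0.6 -0.3  0.1]
finger y 1 front-inner [ 0.4675 -0.1305  0.2384] min z 0.2228
finger y -1 front-inner [ 0.4615 -0.1574  0.2412] min z 0.227
heading -9.6 y-axis az 77.4
```

```bash
python3 sh.py .4416,-.1569,.033 | tail -7
```

```text
13.3 tcp [ 0.4413 -0.1374  0.2523] edge [ 0.4645 -0.1439  0.2398] gap 0.0277 F [ 0.6 -0.3  0.1]
.4416,-.1569,.033 [ 9.42  0.37 19.89]
finger y 1 front-inner [ 0.4675 -0.1305  0.2384] min z 0.2228
finger y -1 front-inner [ 0.4615 -0.1574  0.2412] min z 0.227
heading -9.6 y-axis az 77.4
```

```bash
python3 -m crank '1 0 2 0; 2.2 0.1 4.6 0; 3.4 0.1 7.2 0; 4.7 0.2 9.9 0; 6 0.2 12.6 0; 7 0.3 14.8 0; 8 0.3 16.9 0; 8.7 0.3 18.4 0; 9.2 0.4 19.4 0; 9.4 0.4 19.9 0; 9.4 0.4 19.9 0; 9.4 0.4 19.9 0'
python3 sh.py
python3 - <<'E'
from bench import r
import cv2
for n in("scene","side"): cv2.imwrite(f"pics/{n}4.png",r.snapshot(n))
a=cv2.imread("pics/scene4.png")[100:260,290:450];b=cv2.imread("pics/side4.png")[120:280,270:430]
cv2.imwrite("pics/c4.png",cv2.resize(cv2.hconcat([a,b]),None,fx=2.5,fy=2.5,interpolation=3))
E
```

```text
time_s: 14.5
tool_pos: [0.457, -0.181, 0.0775]
tool_rot: [[-0.901, 0.199, 0.386], [0.165, 0.979, -0.12], [-0.402, -0.044, -0.915]]
wrist_force: [0.1, 0.9, -0.8]
finger_gap: 0.0271
14.5 tcp [ 0.457  -0.181   0.0775] edge [ 0.4799 -0.1863  0.0638] gap 0.0271 F [ 0.1  0.9 -0.8]
finger y 1 front-inner [ 0.4826 -0.173   0.0632] min z 0.0497
finger y -1 front-inner [ 0.4772 -0.1995  0.0644] min z 0.0515
heading -10.4 y-axis az 78.5
```

View pics/c4.png

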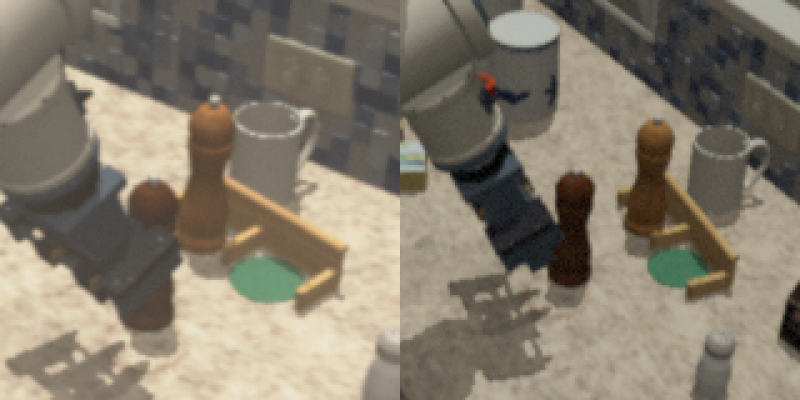

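```bash
python3 -c "
from bench import r;import numpy as np
s=r.observe();q=s['joint_positions'];print(np.round(q,3),q[1]+q[2]+q[4], s['joint_vel'])"
```

```text
[-0.572  0.51   2.18   1.147  0.119 -3.079] 2.80931420408583 [ 0.00611448 -0.01098743  0.00894197 -0.00415621 -0.00209395 -0.01446198]
```

```bash
cat > kin.py <<'E'
import numpy as np
from scipy.optimize import least_squares
d=[((.494,1.346,1.303),(.214,.587,.235)),((.2472,1.7575,1.1372),(.4302,-.1294,.236)),((.238,1.035,1.868),(.5137,-.185,.5056)),((.667,.339,2.141),(.7048,-.2775,.501)),((.773,.221,2.112),(.7571,-.3071,.4644)),((.343,.221,2.513),(.4942,-.1945,.7504)),((.259,.22,2.196),(.533,-.249,.8254))]
def fk(P,q):
    a,b,e,c,h,ro=P; A=q[0];B=q[0]+q[1];C=B+q[2]
    return np.array([ro+a*np.sin(A)+b*np.sin(B)+e*np.cos(B)+c*np.sin(C), h+a*np.cos(A)+b*np.cos(B)-e*np.sin(B)+c*np.cos(C)])
def res(P): return np.concatenate([fk(P,q)-[np.sqrt(p[0]**2+p[1]**2-.0594**2),p[2]] for q,p in d])
s=least_squares(res,[.6,.4,.0,.3,.3,0]);P=s.x
if __name__=="__main__":
    print(np.round(P,4),np.round(s.fun,4))
    for tilt in(0,.27,.3,.35,.4,.45):
      for Rr,z in((.44,.03),(.47,.03),(.5,.03),(.53,.03),(.6,.03)):
        g=least_squares(lambda q:np.r_[fk(P,q)-[Rr,z],q.sum()-(np.pi-tilt)],[.5,1.8,.5]); print(tilt,Rr,np.round(g.x,2),end=" | ")
      print()
E
python3 kin.py
```

```text
[5.961e-01 3.845e-01 1.179e-01 3.348e-01 2.611e-01 2.000e-04] [-0.0003  0.0003 -0.     -0.0003  0.0004  0.0002 -0.     -0.      0.0002
 -0.0002 -0.0003  0.      0.     -0.0001]
0 0.44 [0.6  1.98 0.56] | 0 0.47 [0.62 1.91 0.61] | 0 0.5 [0.64 1.84 0.67] | 0 0.53 [0.66 1.76 0.72] | 0 0.6 [0.72 1.58 0.84] | 
0.27 0.44 [0.6  2.21 0.07] | 0.27 0.47 [0.6  2.14 0.13] | 0.27 0.5 [0.61 2.06 0.2 ] | 0.27 0.53 [0.63 1.99 0.26] | 0.27 0.6 [0.67 1.82 0.39] | 
0.3 0.44 [0.6  2.23 0.  ] | 0.3 0.47 [0.61 2.16 0.07] | 0.3 0.5 [0.62 2.09 0.14] | 0.3 0.53 [0.63 2.01 0.2 ] | 0.3 0.6 [0.67 1.84 0.33] | 
0.35 0.44 [ 0.62  2.28 -0.11] | 0.35 0.47 [ 0.62  2.2  -0.03] | 0.35 0.5 [0.62 2.13 0.04] | 0.35 0.53 [0.63 2.06 0.1 ] | 0.35 0.6 [0.67 1.88 0.24] | 
0.4 0.44 [ 0.64  2.32 -0.22] | 0.4 0.47 [ 0.64  2.24 -0.14] | 0.4 0.5 [ 0.64  2.17 -0.07] | 0.4 0.53 [0.64 2.1  0.  ] | 0.4 0.6 [0.67 1.92 0.15] | 
0.45 0.44 [ 0.68  2.37 -0.35] | 0.45 0.47 [ 0.66  2.29 -0.26] | 0.45 0.5 [ 0.66  2.21 -0.18] | 0.45 0.53 [ 0.66  2.14 -0.1 ] | 0.45 0.6 [0.68 1.97 0.05] |
```

The descent stopped short because joint 5 and joint 6 reached their limits near the wrist singularity. Turning the tool by half a turn puts joint 6 mid-range, and the gripper is symmetric, so I'll go up and do that.

```bash
python3 -m crank '-1 0 -2 0; -2 -0.2 -4.6 0; -3.2 -0.3 -7.2 0; -4.4 -0.5 -10 0; -5.6 -0.6 -12.8 0; -6.8 -0.8 -15.5 0; -8 -0.9 -18.3 0; -8 -0.9 -18.3 0' | sed -n 1,3p
python3 -m crank '0 0 0 8; 0 0 0 16; 0 0 0 24; 0 0 0 32; 0 0 0 40; 0 0 0 48; 0 0 0 56; 0 0 0 64; 0 0 0 72; 0 0 0 80; 0 0 0 88; 0 0 0 90; 0 0 0 90' | sed -n 1,3p
python3 -c "
from bench import r;import numpy as np
s=r.observe();q=s['joint_positions'];print(np.round(q,3))"
```

```text
time_s: 15.4
tool_pos: [0.4575, -0.1809, 0.2822]
tool_rot: [[-0.9, 0.194, 0.391], [0.157, 0.98, -0.124], [-0.407, -0.05, -0.912]]
time_s: 16.7
tool_pos: [0.457, -0.1807, 0.2816]
tool_rot: [[0.194, 0.9, 0.39], [0.98, -0.158, -0.124], [-0.051, 0.406, -0.912]]
[-0.57   0.087  1.916  0.158  0.736 -0.481]
```

```bash
python3 -m crank '0 0 0 8; 0 0 0 16; 0 0 0 24; 0 0 0 32; 0 0 0 40; 0 0 0 48; 0 0 0 56; 0 0 0 64; 0 0 0 72; 0 0 0 80; 0 0 0 88; 0 0 0 90; 0 0 0 90' | sed -n 1,3p
python3 -c "
from bench import r;import numpy as np
s=r.observe();q=s['joint_positions'];print(np.round(q,3))"
cat > sh.py <<'E'
import sys,numpy as np
from bench import r
def shift(t):
    s=r.observe(); return np.round(100*np.array(s["tool_rot"]).T@(np.array(t)-s["tool_pos"]),2)
if __name__=="__main__":
    s=r.observe();R=np.array(s["tool_rot"]);p=np.array(s["tool_pos"])
    e=R@[.016,0,.022]
    print(np.round(s["time_s"],2),"tcp",np.round(p,4),"edge",np.round(p+e,4),"gap",round(s["finger_gap"],4),"F",np.round(s["wrist_force"],1),"q",np.round(s["joint_positions"],2))
    g=s["finger_gap"]/2
    for y in(1,-1):
        c=[p+R@[sx*.016,y*(g+o),.022] for sx in(1,-1) for o in(0,.0135)]
        print("finger",y,"front-inner",np.round(c[0],4),"min z",round(min(k[2] for k in c),4))
    h=np.degrees(np.arctan2(-R[0,1],R[1,1]))+180
    print("normal heading",round(h%360-360 if h%360>180 else h%360,1),"tilt",np.degrees(np.arccos(-R[2,2])).round(1),"az",np.degrees(np.arctan2(R[1,2],R[0,2])).round(1))
    b=p+R@[.038,0,-.057]; print("body front lower",np.round(b,4))
    # args: wanted edge mid x,y and tcp z
    for a in sys.argv[1:]:
        x,y,z=[float(k) for k in a.split(",")]; print(a,"->",shift([x-e[0],y-e[1],z]))
E
python3 sh.py .455,-.161,.033
```

```text
time_s: 18.0
tool_pos: [0.4566, -0.1806, 0.2812]
tool_rot: [[0.901, -0.193, 0.389], [-0.156, -0.98, -0.125], [0.406, 0.051, -0.913]]
[-0.57   0.087  1.917  0.157  0.736  1.089]
18.0 tcp [ 0.4566 -0.1806  0.2812] edge [ 0.4796 -0.1858  0.2676] gap 0.0271 F [ 0.1 -0.3  0.1] q [-0.57  0.09  1.92  0.16  0.74  1.09]
finger 1 front-inner [ 0.477  -0.1991  0.2683] min z 0.2553
finger -1 front-inner [ 0.4822 -0.1726  0.2669] min z 0.2533
normal heading -11.2 tilt 24.1 az -17.7
body front lower [ 0.4686 -0.1794  0.3486]
.455,-.161,.033 -> [-12.67  -3.23  21.39]
```

```bash
python3 sh.py .472,-.167,.28 .472,-.167,.1| tail -2
```

```text
.472,-.167,.28 -> [-1.03 -1.7  -0.42]
.472,-.167,.1 -> [-8.33 -2.63 16.01]
```

```bash
python3 -m crank '-1 -1.7 -0.4 0; -2 -1.8 2 0; -3.4 -2 5 0; -4.6 -2.2 7.7 0; -5.8 -2.3 10.3 0; -6.8 -2.5 12.7 0; -7.8 -2.6 14.8 0; -8.3 -2.6 16 0; -8.3 -2.6 16 0; -8.3 -2.6 16 0' |sed -n 1,3p; python3 sh.py .472,-.167,.06 .472,-.167,.033
```

```text
time_s: 19.0
tool_pos: [0.4491, -0.162, 0.1003]
tool_rot: [[0.901, -0.192, 0.389], [-0.155, -0.98, -0.124], [0.405, 0.052, -0.913]]
19.0 tcp [ 0.4491 -0.162   0.1003] edge [ 0.4721 -0.1672  0.0867] gap 0.0276 F [0.9 0.3 0.4] q [-0.54  0.44  2.2   0.79  0.13  0.45]
finger 1 front-inner [ 0.4695 -0.1807  0.0874] min z 0.0744
finger -1 front-inner [ 0.4747 -0.1537  0.0859] min z 0.0723
normal heading -11.1 tilt 24.1 az -17.7
body front lower [ 0.4612 -0.1608  0.1677]
.472,-.167,.06 -> [-1.64 -0.23  3.67]
.472,-.167,.033 -> [-2.74 -0.36  6.13]
```

```bash
python3 -m crank '-0.4 -0.05 0.9 0; -0.8 -0.1 1.8 0; -1.2 -0.2 2.7 0; -1.6 -0.2 3.6 0; -2 -0.3 4.5 0; -2.4 -0.3 5.3 0; -2.7 -0.4 6.1 0; -2.7 -0.4 6.1 0; -2.7 -0.4 6.1 0; -2.7 -0.4 6.1 0' |sed -n 1,3p; python3 sh.py .472,-.167,.033
```

```text
time_s: 20.0
tool_pos: [0.4501, -0.1615, 0.0338]
tool_rot: [[0.9, -0.192, 0.391], [-0.155, -0.98, -0.125], [0.407, 0.052, -0.912]]
20.0 tcp [ 0.4501 -0.1615  0.0338] edge [ 0.4731 -0.1668  0.0203] gap 0.0277 F [-0.4  1.3 -0.1] q [-0.53  0.63  2.25  2.61  0.18 -1.38]
finger 1 front-inner [ 0.4704 -0.1803  0.021 ] min z 0.008
finger -1 front-inner [ 0.4757 -0.1532  0.0195] min z 0.0058
normal heading -11.1 tilt 24.2 az -17.7
body front lower [ 0.462  -0.1603  0.1013]
.472,-.167,.033 -> [-0.13  0.04  0.04]
```

```bash
python3 - <<'E'
from bench import r
import cv2
for n in("scene","side"): cv2.imwrite(f"pics/{n}5.png",r.snapshot(n))
a=cv2.imread("pics/scene5.png")[100:260,290:450];b=cv2.imread("pics/side5.png")[120:280,270:430]
cv2.imwrite("pics/c5.png",cv2.resize(cv2.hconcat([a,b]),None,fx=2.5,fy=2.5,interpolation=3))
E
python3 sh.py .492,-.1705,.033 .536,-.192,.033
```

```text
20.1 tcp [ 0.4501 -0.1611  0.0343] edge [ 0.4731 -0.1663  0.0207] gap 0.0275 F [0.5 0.7 0.9] q [-0.53  0.63  2.25  2.6   0.18 -1.37]
finger 1 front-inner [ 0.4704 -0.1798  0.0214] min z 0.0084
finger -1 front-inner [ 0.4757 -0.1528  0.02  ] min z 0.0063
normal heading -11.0 tilt 24.2 az -17.5
body front lower [ 0.462  -0.16    0.1017]
.492,-.1705,.033 -> [1.72 0.04 0.91]
.536,-.192,.033 -> [6.01 1.31 2.89]
```

View pics/c5.png

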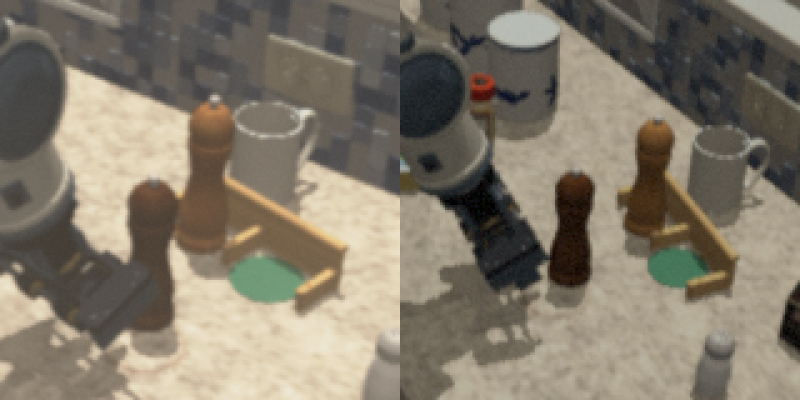

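The mill hasn't moved and the fingertips are low behind its foot, with the housing tilted away. Starting a slow push.

```bash
python3 -m crank '0.5 0 0.25 0; 1 0 0.5 0; 1.4 0 0.7 0; 1.7 0.05 0.9 0; 2.1 0.15 1.1 0; 2.5 0.3 1.3 0; 2.9 0.4 1.5 0; 3.3 0.5 1.65 0; 3.7 0.6 1.8 0; 4.1 0.75 2 0; 4.5 0.85 2.2 0; 4.9 1 2.4 0; 5.3 1.1 2.55 0; 5.7 1.2 2.75 0; 6 1.3 2.9 0; 6 1.3 2.9 0' |sed -n 1,4p
python3 sh.py .58,-.213,.033 .623,-.234,.033
python3 - <<'E'
from bench import r
import cv2
for n in("scene","side"): cv2.imwrite(f"pics/{n}6.png",r.snapshot(n))
a=cv2.imread("pics/scene6.png")[120:240,310:430];b=cv2.imread("pics/side6.png")[140:260,300:420]
cv2.imwrite("pics/c6.png",cv2.resize(cv2.hconcat([a,b]),None,fx=3.33333,fy=3.33333,interpolation=3))
E
```

```text
time_s: 21.7
tool_pos: [0.5073, -0.1887, 0.0276]
tool_rot: [[0.894, -0.186, 0.407], [-0.152, -0.982, -0.114], [0.421, 0.04, -0.906]]
wrist_force: [-1.3, 0.9, 2.5]
21.7 tcp [ 0.5073 -0.1887  0.0276] edge [ 0.5305 -0.1936  0.0144] gap 0.027 F [-1.3  0.9  2.5] q [-0.53  0.66  2.11  1.98  0.12 -0.74]
finger 1 front-inner [ 0.528  -0.2069  0.015 ] min z 0.0015
finger -1 front-inner [ 0.533  -0.1804  0.0139] min z -0.0001
normal heading -10.7 tilt 25.0 az -15.6
body front lower [ 0.518  -0.188   0.0953]
.58,-.213,.033 -> [4.94 1.   1.75]
.623,-.234,.033 -> [9.11 2.26 3.74]
```

View pics/c6.png

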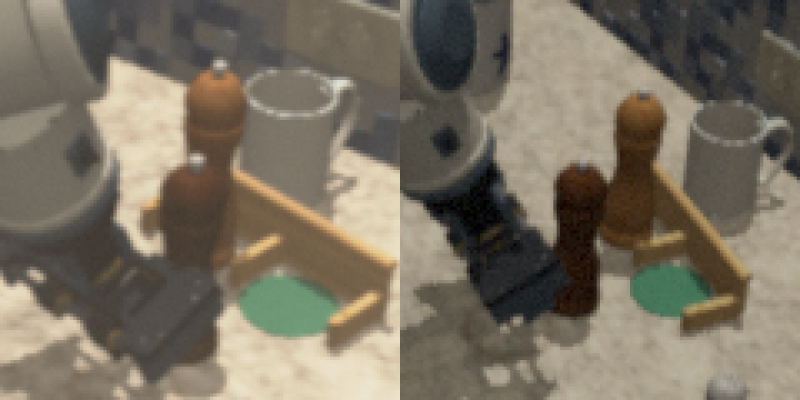

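```bash
python3 - <<'E'
from h import *
print(tri([("scene",(368.8,167.5)),("side",(356.1,189.8))]))
E
python3 sh.py .534,-.195,.037 .56,-.2075,.037 .58,-.213,.037| tail -3
```

```text
(array([ 0.56708264, -0.19384086,  0.15826894]), array([ 0.21,  0.86, -0.04, -1.12]))
.534,-.195,.037 -> [ 0.73  0.11 -0.69]
.56,-.2075,.037 -> [3.25 0.85 0.52]
.58,-.213,.037 -> [5.12 1.02 1.39]
```

```bash
python3 -m crank '0.3 0 -0.7 0; 0.7 0.1 -0.7 0; 1.1 0.2 -0.5 0; 1.5 0.3 -0.3 0; 1.9 0.4 -0.1 0; 2.3 0.5 0.1 0; 2.7 0.6 0.3 0; 3.1 0.7 0.5 0; 3.5 0.8 0.7 0; 3.9 0.85 0.9 0; 4.3 0.95 1.1 0; 4.7 1 1.3 0; 5.1 1.05 1.4 0; 5.1 1.05 1.4 0' |sed -n 1,4p
python3 sh.py .58,-.213,.033 .623,-.234,.033
python3 - <<'E'
from bench import r
import cv2
for n in("scene","side"): cv2.imwrite(f"pics/{n}7.png",r.snapshot(n))
a=cv2.imread("pics/scene7.png")[120:240,310:430];b=cv2.imread("pics/side7.png")[140:260,300:420]
cv2.imwrite("pics/c7.png",cv2.resize(cv2.hconcat([a,b]),None,fx=3.33333,fy=3.33333,interpolation=3))
E
```

```text
time_s: 23.2
tool_pos: [0.5568, -0.2084, 0.0369]
tool_rot: [[0.894, -0.186, 0.408], [-0.152, -0.982, -0.114], [0.421, 0.04, -0.906]]
wrist_force: [-0.1, 0.1, -0.4]
23.2 tcp [ 0.5568 -0.2084  0.0369] edge [ 0.5801 -0.2133  0.0237] gap 0.0274 F [-0.1  0.1 -0.4] q [-0.52  0.66  1.97  0.86  0.14  0.41]
finger 1 front-inner [ 0.5776 -0.2267  0.0243] min z 0.0108
finger -1 front-inner [ 0.5827 -0.1999  0.0232] min z 0.0091
normal heading -10.7 tilt 25.0 az -15.6
body front lower [ 0.5676 -0.2076  0.1046]
.58,-.213,.033 -> [-0.18 -0.04  0.35]
.623,-.234,.033 -> [3.98 1.22 2.34]
```

View pics/c7.png

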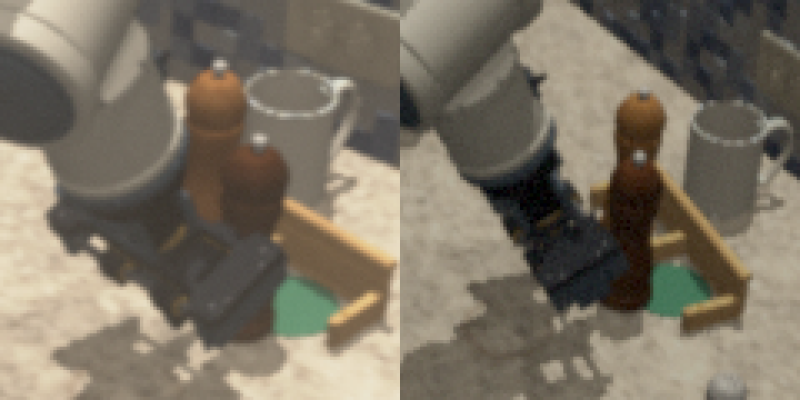

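```bash
python3 - <<'E'
from h import *
print(tri([("scene",(387.7,161)),("side",(372,186))]))
E
python3 -m crank '0.3 0.1 0.2 0; 0.6 0.2 0.4 0; 0.9 0.3 0.6 0; 1.2 0.4 0.75 0; 1.5 0.5 0.9 0; 1.8 0.6 1.05 0; 2.1 0.7 1.2 0; 2.4 0.8 1.4 0; 2.7 0.9 1.6 0; 3 1 1.75 0; 3 1 1.75 0; 3 1 1.75 0' |sed -n 1,4p
python3 sh.py .623,-.234,.033
python3 - <<'E'
from bench import r
import cv2
for n in("scene","side"): cv2.imwrite(f"pics/{n}8.png",r.snapshot(n))
a=cv2.imread("pics/scene8.png")[120:240,330:450];b=cv2.imread("pics/side8.png")[140:260,310:430]
cv2.imwrite("pics/c8.png",cv2.resize(cv2.hconcat([a,b]),None,fx=3.33333,fy=3.33333,interpolation=3))
E
```

```text
(array([ 0.60602504, -0.22058092,  0.17079422]), array([-0.  , -0.01,  0.  ,  0.01]))
time_s: 24.5
tool_pos: [0.5887, -0.2247, 0.034]
tool_rot: [[0.894, -0.186, 0.408], [-0.152, -0.982, -0.114], [0.421, 0.04, -0.906]]
wrist_force: [0.0, 0.4, -0.3]
24.5 tcp [ 0.5887 -0.2247  0.034 ] edge [ 0.6119 -0.2296  0.0208] gap 0.0273 F [ 0.   0.4 -0.3] q [-0.51  0.68  1.88  0.59  0.18  0.68]
finger 1 front-inner [ 0.6094 -0.243   0.0213] min z 0.0078
finger -1 front-inner [ 0.6145 -0.2162  0.0202] min z 0.0062
normal heading -10.7 tilt 25.0 az -15.6
body front lower [ 0.5994 -0.224   0.1016]
.623,-.234,.033 -> [1.02 0.22 0.59]
```

View pics/c8.png

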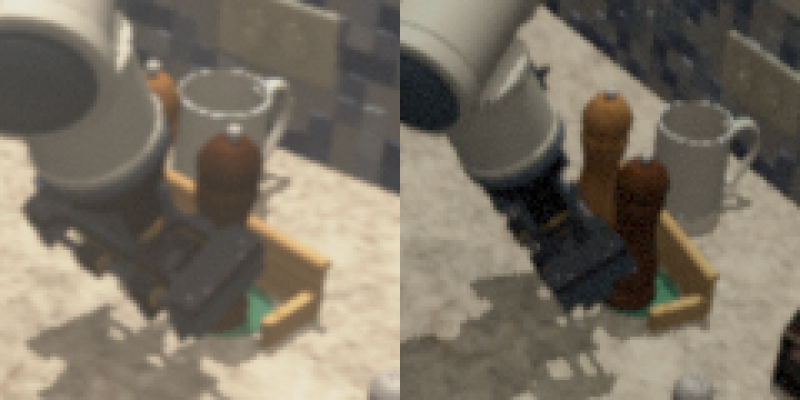

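```bash
python3 - <<'E'
from h import *
print(tri([("scene",(400.2,158)),("side",(383.5,187.4))]))
E
```

```text
(array([ 0.63660575, -0.2375003 ,  0.16882845]), array([ 0.2 ,  0.81, -0.04, -1.04]))
```

```bash
python3 -m crank '0.2 0 0.1 0; 0.4 0.1 0.2 0; 0.6 0.1 0.3 0; 0.8 0.2 0.45 0; 1 0.2 0.55 0; 1 0.2 0.55 0; 1 0.2 0.55 0' |sed -n 1,4p; python3 sh.py|sed -n 1p
python3 -m crank '-0.5 0 -0.3 0; -1 0 -0.5 0; -2 0 -1 0; -3.5 0 -1.7 0; -5.5 0 -2.7 0; -7.5 0 -4 0; -8.5 0 -6 0; -9.5 0 -9 0; -10.5 0 -12 0; -11.5 0 -15 0; -12.5 0 -18 0; -13.5 0 -21 0; -14.5 0 -24 0; -14.5 0 -24 0' |sed -n 1,4p
python3 - <<'E'
from bench import r
import cv2
for n in("scene","side"): cv2.imwrite(f"pics/{n}9.png",r.snapshot(n))
a=cv2.imread("pics/scene9.png");b=cv2.imread("pics/side9.png")
cv2.imwrite("pics/c9.png",cv2.resize(cv2.hconcat([a[100:260,310:470],b[110:270,300:460]]),None,fx=2.5,fy=2.5,interpolation=3))
E
```

```text
time_s: 25.3
tool_pos: [0.5995, -0.2288, 0.0333]
tool_rot: [[0.894, -0.186, 0.408], [-0.152, -0.982, -0.114], [0.422, 0.04, -0.906]]
wrist_force: [-0.6, -0.2, 0.4]
25.3 tcp [ 0.5995 -0.2288  0.0333] edge [ 0.6227 -0.2337  0.0201] gap 0.0275 F [-0.6 -0.2  0.4] q [-0.51  0.69  1.85  0.53  0.2   0.74]
time_s: 26.7
tool_pos: [0.3706, -0.179, 0.1918]
tool_rot: [[0.893, -0.187, 0.41], [-0.152, -0.982, -0.117], [0.424, 0.042, -0.905]]
wrist_force: [0.9, -0.6, 0.4]
```

View pics/c9.png

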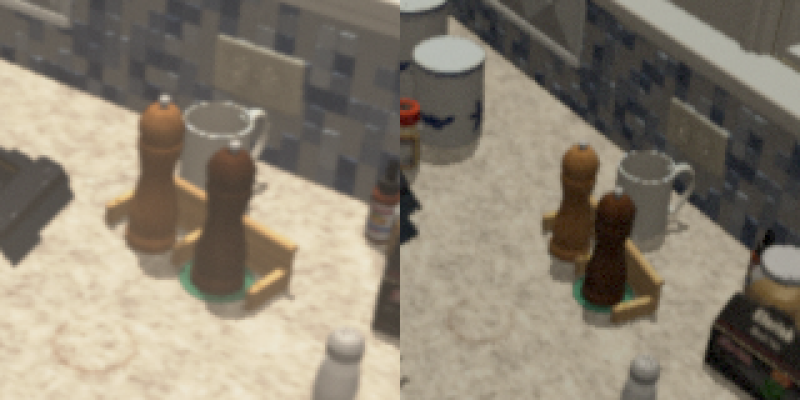

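Mill is upright on the disc, and green shows on both sides of the foot. Enlarging to measure it.

```bash
python3 - <<'E'
import cv2
a=cv2.imread("pics/scene9.png")[155:230,370:440];b=cv2.imread("pics/side9.png")[180:255,360:430]
cv2.imwrite("pics/c10.png",cv2.resize(cv2.hconcat([a,b]),None,fx=5.7142857,fy=5.7142857,interpolation=3))
E
```

```text
(no output)
```

View pics/c10.png

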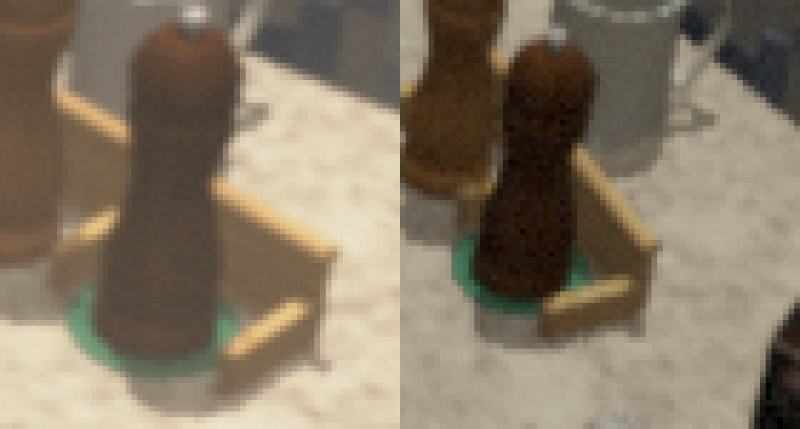

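```bash
python3 - <<'E'
from h import *
print(foot([("scene",386.6,408.0,217.7),("side",372.6,391.0,232.9)],.029,.003))
print("knob",tri([("scene",(370+195/5.714,155+16/5.714)),("side",(360+156/5.714,180+33/5.714))]))
print(r.observe()["wrist_force"])
# displacement of others: mean image difference start vs end around them
import cv2
for n,bx in(("scene",{"egg":(180,140,232,188),"cheese":(208,178,258,212),"spice":(258,136,282,182),"salt":(430,226,460,274),"light":(360,136,386,190)}),):
    a=cv2.imread(f"pics/{n}0.png",0);b=cv2.imread(f"pics/{n}9.png",0)
    for k,(x0,y0,x1,y1) in bx.items():
        res=cv2.matchTemplate(b[y0-8:y1+8,x0-8:x1+8],a[y0:y1,x0:x1],cv2.TM_CCOEFF_NORMED);_,v,_,l=cv2.minMaxLoc(res);print(k,l[0]-8,l[1]-8,round(v,2))
E
```

```text
(array([ 0.64745222, -0.24010991]), array([-0.13,  0.63,  0.  ,  0.04, -0.58, -0.33]))
knob (array([ 0.64930509, -0.24027573,  0.16719991]), array([-0.04, -0.18,  0.01,  0.23]))
[ 0.73258773 -0.295371   -0.03394049]
egg 0 0 1.0
cheese 0 0 1.0
spice 0 8 0.66
salt 0 0 0.99
light 0 0 0.99
```

```bash
python3 - <<'E'
import cv2
a=cv2.imread("pics/side0.png");b=cv2.imread("pics/side9.png")
cv2.imwrite("pics/c11.png",cv2.resize(cv2.hconcat([a[130:210,260:340],b[130:210,260:340]]),None,fx=5,fy=5,interpolation=3))
E
```

```text
(no output)
```

View pics/c11.png

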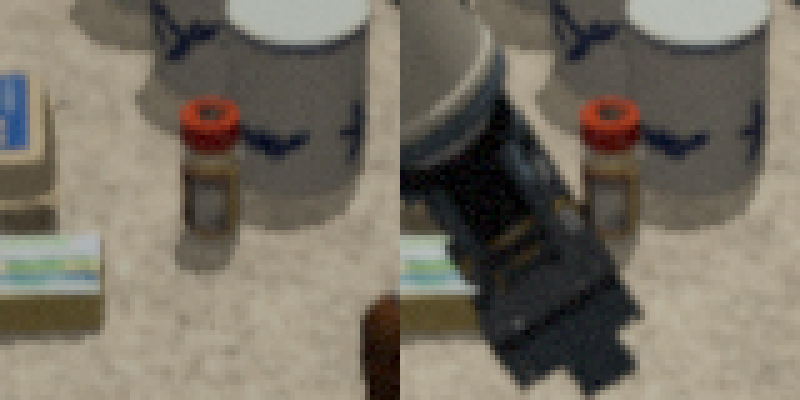

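The jar stands where it was; in the scene view it was only hidden behind the gripper. Handing in.

```bash
python3 -c "
from bench import r
print(r.close_job(), r.observe()['time_s'])"
```

```text
the job is handed in; nothing more can be done
the job is handed in; nothing more can be done
```

I pushed the dark pepper mill over the worktop onto the felt disc in the right-hand bay. It is standing upright there, and I handed the job in at about 27 s of the 64 s. No verdict was reported.

**How it was done:**
- With the tool pointing straight down, the gripper housing would have hit the tall mill before the fingertips reached its foot. I used moves past the arm's reach to tilt the tool about 25° forward.
- I pushed in slow stages with two fingertips, gap 27 mm. I aimed for about 20 mm above the worktop, and the tips were 14–24 mm up at the stops.
- I then backed off and up.

**Last checks:**
- **Mill position:** two-view measurement puts the foot at (0.647, -0.240) and the disc centre at (0.648, -0.239). That is about 1–2 mm apart, against the 14 mm limit, with calibration good to about 2 mm. The knob agrees to within about 2 mm, so the mill is upright.
- **Other things:** egg box, cheese, salt shaker and light mill show no shift in the scene picture.
- **Spice jar:** the automatic check on this jar failed (score 0.66) because the gripper hid it. In the side view it stands where it was.
- **Robot:** well clear of everything, with wrist force under 1 N.

**What went wrong on the way:**
- The first descent stopped short at joint limits near a wrist singularity. I went back up and turned the tool half a turn before the second try.
- During the push the fingertips sagged about 5 mm and brushed the worktop at about 2.5 N. I raised them again.

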